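# Fit a hand-truck wheel and lock it with its hairpin clip

## Robot

A 7-joint arm with a two-finger parallel gripper is mounted at the origin on a cart in front of the work surface, level with it; the furniture and walls round the work are solid. World frame = base frame: x ahead of the robot, y to its left, z up, the work surface at z = 0. Lengths are in m, angles in rad, forces in N, time in s.
With the tool pointing down it reaches from about 0.425 to 0.875 m from the base axis. Payload 4.7 kg.
Tool frame: the origin (TCP) lies midway between the tips of the shut fingers; the grasp point (between the pads) lies 19 mm behind it; z points along the fingers, y is the line along which they close (so a half turn about z gives the same grasp; the last joint's range is limited). The gripper opens to 87 mm and grips with 3 to 60 N. Pads are 19 mm wide; open, the fingers measure 117 mm over their backs; the gripper's body (75 mm by 190 mm) begins 51 mm behind the grasp point.
Start: joints at [-1.2, 0.321, -0.07, 1.45, 0.023, 1.371, -0.057], TCP at [0.227, 0.609, 0.223] pointing down, gripper open.
Joint ranges: [-2.86, 2.86], [-0.3, 2.09], [-1.38, 1.24], [0.06, 2.45], [-1.56, 4.7], [0.09, 2.05], [-2.69, 2.69]. Speed limits (rad/s): [2.57, 2.57, 3.14, 3.14, 3.14, 3.14, 3.14].

## Interface

Orientations are given as a rotation vector (axis times angle).
In Python, from bench import ctrl gives the robot as it stands. The module is installed in compiled form; this text tells all that it offers.
- The arm moves only by the shell command python3 -m handwheel 'ROWS' [FORCE]. ROWS is JSON, a list of rows, each a list of 7 numbers: the finger opening in m, from 0 to 0.087, then the shift along the tool's x, y, z in m, then the turn, a rotation vector about the tool's x, y, z in degrees. A call has 1 to 12 rows; each row shifts and turns the commanded pose from where the row before left it, along the tool's axes as they then stand; what a row does not reach is not made up. A row lasts 1/8 s, in which the tool goes at most 62.5 mm and 10.7 degrees, less where a joint would pass 70% of its speed; a pose out of reach is approached as far as the arm can. A call is refused whole if a number of a shift passes 0.0625 or a number of a turn 10.7, either way. A call with a gripper value outside its range is refused whole. The fingers move at their own pace and stop on an object; FORCE is the grip in N (left out, the last holds). Time passes only in rows, so rows that do not move let the fingers close. It gives the time, the measured TCP pose, the force, the opening and the grip force at its end, in the units of the state.
- ctrl.get_state(): the state, without advancing time (a new reading comes with each control period).
- ctrl.get_image(name): name is "scene" or "top" or "wrist"; returns (picture, depth): 480x640x3 uint8, blue, green, red; 480x640 float32, m along the optical axis (not along the pixel's ray), 0 where there is no reading.
- ctrl.camera_info(name): a dict with "intrinsics" (3x3 intrinsics, pixels), "R" (3x3) and "t" (3): a world point X has camera coordinates R X + t. Camera axes: x right, y down, z forward; pixel columns grow to the right and rows downward; lengths in m; the calibration is good to about 2 mm. The wrist camera is an equidistant fisheye: a pixel r from the principal point sees the ray r / f radians off the axis. A picture is of the moment at which its call begins: read the wrist's pose just before it. camera_info takes no time and is no camera call; for the wrist camera it gives the pose at the moment of the call.
- ctrl.close_job(): hands the job in; it is judged then, once.
The state is a dict: "time": time; "joint_positions": joint angles; "qd": joint speeds; "joint_torque": joint torques, N m; "position": TCP position; "tool_rot": TCP orientation; "ft_force": force on the tool from outside, world axes, zero at the start; "torque": the same for the moment, N m; "grip_width": opening from 0.0 (shut) to 1.0 (fully open); "grip_force": force on a finger pad.
Only numpy, scipy, OpenCV 4.12 (cv2) and the standard library are available. Lean on these libraries where they do the work, as an engineer would, in place of code of your own. Each camera call takes 0.05 s, during which the arm holds its last target. There are 200 camera calls.

## Task

Put the loose wheel, boss side up, on the hand truck's upturned stub axle so that its hub rests fully home on the collar. Then lock it with the hairpin clip: feel the clip's straight leg into the cross hole in the axle, whose height varies because the axle has end float, and push the clip in gently until the sprung leg snaps round the shank and it stays there by itself. Never force the clip or slam the wheel down, and leave the other things on the table alone.

Things in the scene. Friction and masses are not known exactly. Their poses are not given: they have to be found in the camera images.
- rail: Fixed grey square tube 34 mm wide, 28 mm high, 250 mm long, lying flat, with a plate and a round bush on top of its end nearer the robot; a steel stub axle 22 mm in diameter stands up out of the bush. Origin: on the table under the axle. x runs along the tube, away from the robot; z up.
- axle_collar (a point): Centre of the bush's top face (34 mm in diameter), 40 mm above the table: the collar on which the wheel's hub must rest; the axle passes up through it. Axes as the rail.
- axle_hole (a point): Centre of the axle's cross hole, 88 mm above the table, when the axle is pushed right in. The axle has end float, stiff to move: it starts anywhere from 0 to 12 mm higher and stays there, and the hole with it. The hole runs right through along the rail's x, 8.5 mm wide, 7.5 mm high. Axle top: 16 mm above hole centre, last 6 mm tapered to 13 mm diameter.
- wheel: Loose wheel, 0.24 to 0.39 kg, lying boss up: black tyre 120 mm in diameter, 30 mm high; grey hub 42 mm in diameter, 44 mm high, so its boss stands 14 mm above the tyre and 20 mm above the spokes; the gap between boss and tyre is over 20 mm. The bore, right through, is 24.8 mm in diameter. Origin: centre of the hub's underside, z along the bore.
- clip: Loose hairpin (R) clip of 6 mm round wire lying flat, 65 g, 111 x 28 mm. Origin: under the straight leg's seat point. x (mm here) points along the straight leg to its blunt tip at x 46 (last 1.5 is 5.4 thick), y to the sprung leg, z up. Closed loop at x -65 to -28. The sprung leg cups the shank at x 0, pinches in at x 11, flares out to x 35. Takes about 8 N to snap home.
- clip_seat (a point): Point of the straight leg's axis, 3 mm above the clip's underside, that lies in the centre of the axle when the clip is home. Axes as the clip.
- clip_grip (a point): Middle of the clip's loop, in the clip at x -43 mm, y 10 mm, 3 mm above its underside: a grip here across y is 26 mm wide, between two parallel wires 24 mm long, clear of the sprung leg. Axes as the clip.
- clip_leg (a joint): Angle of the clip's sprung leg (rad): 0 at rest, grows as it spreads, about 0.1 as its pinch passes the widest part of the shank, under 0.03 once snapped home.
- solder_reel: White reel of solder wire, 77 x 66 x 43 mm, near the table's front edge; leave alone. Origin: underside centre.
- parts_tin: Round tin of small fasteners, 83 x 16 mm, near the table's front edge; leave alone. Origin: underside centre.
- tape: Roll of black tape, 62 x 19 mm, lying near the table's front edge; leave alone. Origin: underside centre.

How it is judged:
By the outcome, as a careful person would: the job done as asked, in the order asked, and still so for the second after the job is handed in, with the robot touching nothing.
It also fails if it takes over 72 s, if anything falls off the work surface, if the arm or the gripper's body presses on something with over 40 N, if the wrist force passes 120 N, or if a joint passes its speed limit or range.

## Working session

There is one attempt and no reset: what is moved stays moved. The work goes in short steps, Python scripts to look and compute and a shell command to move; the robot and the scene stay as the last step left them, time stands still between calls to the robot, and variables do not carry over. Pictures are saved under pics/ and viewed, at most 10 in all, crops included, and the job is handed in when it is done.

```bash
mkdir -p pics
cat > h.py <<'E'
import numpy as np, cv2
from bench import ctrl
from scipy.spatial.transform import Rotation as Ro
def grab(n):
    ci=ctrl.camera_info(n); im,d=ctrl.get_image(n); return im,d,np.array(ci["intrinsics"]),np.array(ci["R"]),np.array(ci["t"]).ravel()
def ray(n,K,R,t,u,v):
    x=(u-K[0,2])/K[0,0]; y=(v-K[1,2])/K[1,1]
    if n=="wrist":
        r=np.hypot(x,y); s=np.sin(r)/r if r>1e-9 else 1; c=np.array([x*s,y*s,np.cos(r)])
    else: c=np.array([x,y,1.])
    return -R.T@t, R.T@c
def onplane(n,K,R,t,u,v,z):
    o,d=ray(n,K,R,t,u,v); return o+d*(z-o[2])/d[2]
def proj(n,K,R,t,X):
    c=R@np.array(X)+t
    if n=="wrist":
        th=np.arctan2(np.hypot(c[0],c[1]),c[2]); k=th/np.hypot(c[0],c[1]); return K[0,2]+K[0,0]*c[0]*k,K[1,2]+K[1,1]*c[1]*k
    return K[0,2]+K[0,0]*c[0]/c[2],K[1,2]+K[1,1]*c[1]/c[2]
E
python3 - <<'E'
from h import *
s=ctrl.get_state(); print(s["position"],s["tool_rot"],s["grip_width"],s["time"])
for n in ["top","scene"]:
    im,d,K,R,t=grab(n); cv2.imwrite(f"pics/{n}0.png",im); np.savez(f"{n}0.npz",im=im,d=d,K=K,R=R,t=t); print(n,K.tolist(),(-R.T@t).tolist(),R[2])
E
```

```text
[0.22689139 0.60851877 0.22144662] [-5.57381196e-01 -3.09151138e+00  3.01050702e-03] 1.000676084445414 0.0
top [[521.7932393894425, 0.0, 313.5849230385598], [0.0, 521.7932393894425, 244.05243475924163], [0.0, 0.0, 1.0]] [0.39573496939863306, -0.007770552342680507, 1.0016127899239422] [ 0.09102911 -0.00916353 -0.99580607]
scene [[619.0643125721158, 0.0, 315.65031324453435], [0.0, 619.0643125721158, 235.60023874035366], [0.0, 0.0, 1.0]] [-0.0541988928528761, -0.48110283252438113, 0.8424081116153058] [ 0.52654479  0.43696151 -0.72925663]
```

View pics/top0.png

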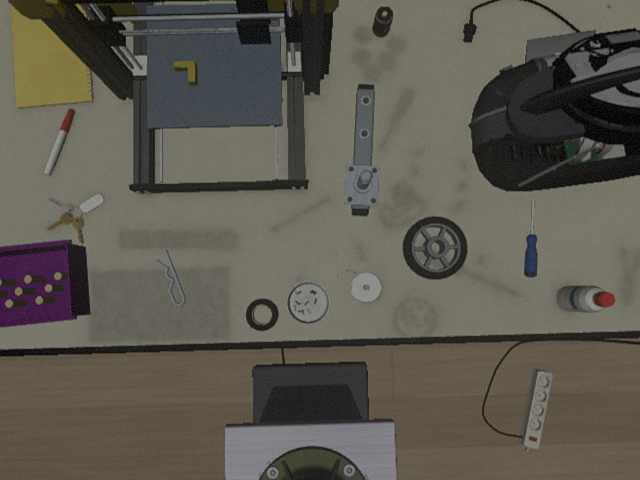

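View pics/scene0.png

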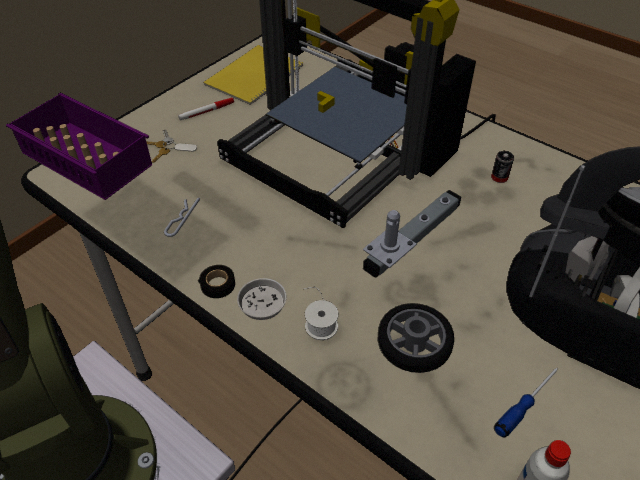

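The top view shows the wheel at about (435,247), the clip at (173,278) with its loop at (178,300) and legs pointing up the image, and the axle at (364,180). In the scene view the axle top is near (393,213), the wheel at (416,336) and the clip at (182,217). I'll zoom in.

Run:
```python
from h import *
T=np.load("top0.npz");S=np.load("scene0.npz")
def crop(im,u,v,w,h,W=400,H=300): return cv2.resize(im[v:v+h,u:u+w],(W,H),interpolation=cv2.INTER_CUBIC)
a=crop(T["im"],395,210,80,75,320,300);a=cv2.copyMakeBorder(a,0,0,0,80,0)
g=lambda i:cv2.convertScaleAbs(i,alpha=1.6)
m=np.vstack([np.hstack([a,crop(T["im"],140,240,80,60)]),np.hstack([crop(T["im"],330,150,80,60),crop(S["im"],355,200,80,60)])])
cv2.imwrite("pics/c1.png",g(m))
# wheel by dark mask
hsv=cv2.cvtColor(T["im"],cv2.COLOR_BGR2GRAY);mask=np.zeros_like(hsv);mask[205:290,395:475]=(hsv[205:290,395:475]<60)*255
c=max(cv2.findContours(mask,0,2)[0],key=cv2.contourArea);e=cv2.fitEllipse(c);print("tyre",e)
K,R,t=T["K"],T["R"],T["t"]
print(onplane("top",K,R,t,*e[0],0.02))
# heights from depth
d=T["d"]
def P(u,v):
    o,r=ray("top",K,R,t,u,v);return o+r*d[v,u]
for u,v in [(435,247),(427,247),(435,240),(460,247),(364,180),(362,178),(366,176),(172,280),(360,130)]:print(u,v,P(u,v).round(4))
```

```text
tyre ((434.66815185546875, 247.63916015625), (61.62749481201172, 63.38276672363281), 101.44669342041016)
[ 0.47225195 -0.24547591  0.02      ]
435 247 [ 0.4751 -0.2513 -0.0012]
427 247 [ 0.4722 -0.2262  0.0414]
435 240 [ 0.4843 -0.2404  0.0463]
460 247 [ 0.4715 -0.2913  0.0276]
364 180 [ 0.5863 -0.1066  0.1106]
362 178 [ 0.59   -0.1033  0.1102]
366 176 [ 0.5926 -0.11    0.1134]
172 280 [0.4256 0.2536 0.0075]
360 130 [ 0.7008 -0.1116  0.0295]
```

View pics/c1.png

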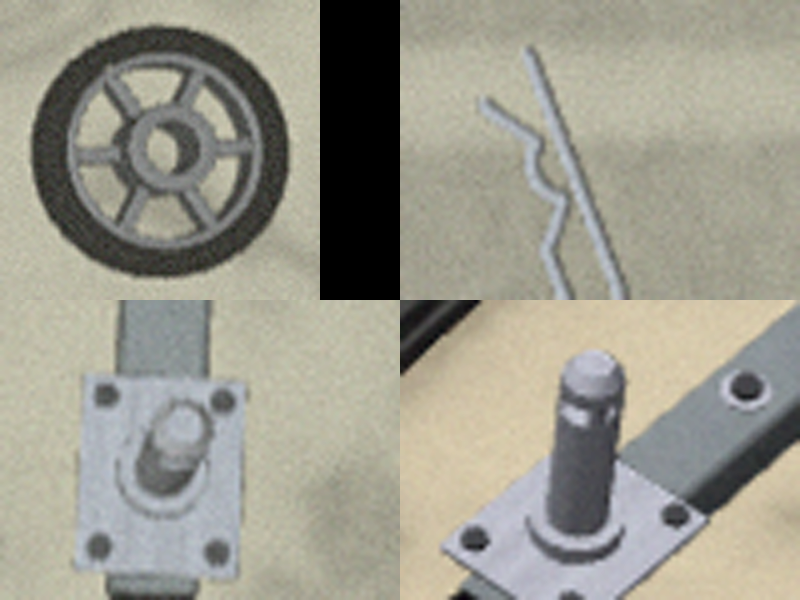

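The wheel boss top is centred at about (438,247) in the top view. The clip's straight leg runs from its tip (166,249) to (185,299), with the sprung leg on its left. The bush is at (362,184) and the axle top at (366,174) in the top view and (394,213) in the scene view.

Run:
```python
from h import *
T=np.load("top0.npz");S=np.load("scene0.npz")
k=lambda N:(N["K"],N["R"],N["t"])
tp=lambda u,v,z:onplane("top",*k(T),u,v,z)
print("hub top",tp(437.6,246.4,.044),"tyre",tp(434.67,247.64,.02))
print("bush",tp(362,183.6,.04))
o1,d1=ray("top",*k(T),366.2,174.2);o2,d2=ray("scene",*k(S),394.5,212.4)
a=np.linalg.lstsq(np.c_[d1,-d2],o2-o1,rcond=None)[0];print("axtop",o1+d1*a[0],o2+d2*a[1])
# rail holes & tube
im=T["im"];g=cv2.cvtColor(im,cv2.COLOR_BGR2GRAY)
pts=[]
for v in range(105,160,5):
    row=cv2.GaussianBlur(g,(5,5),0)[v,340:390].astype(int); m=np.where(row<row[[0,1,2,3,-1,-2,-3]].mean()-18)[0]; 
    pts.append((340+(m.min()+m.max())/2,v)); 
W=np.array([tp(u,v,.028) for u,v in pts]);f=np.polyfit(W[:,0],W[:,1],1);print("rail",W[:,1].round(3),"yaw deg",np.degrees(np.arctan(f[0])),"y at .58",np.polyval(f,.583))
tip,ba=tp(165.7,249.3,.003),tp(184.6,299,.003);print("clip",tip,ba,np.degrees(np.arctan2(*(tip-ba)[1::-1])))
# clip mask extents
hsv=cv2.cvtColor(im,cv2.COLOR_BGR2HSV)
bg=cv2.medianBlur(im,31);df=(im.astype(int)-bg)[240:315,140:205]; m=((df.sum(2)>25)).astype(np.uint8)
n,l,st,ce=cv2.connectedComponentsWithStats(m,connectivity=8);i=1+st[1:,4].argmax();ys,xs=np.where(l==i)
P=np.array([tp(x+140,y+240,.003)[:2] for x,y in zip(xs,ys)])
cv2.imwrite("pics/cm.png",m*255)
ax=(tip-ba)[:2];ax/=np.linalg.norm(ax);q=(P-tip[:2])@np.c_[ax,[-ax[1],ax[0]]];print("clip ext",q.min(0),q.max(0))
seat=tip[:2]-ax*.046;ay=np.array([-ax[1],ax[0]]);print("seat",seat,"grip",seat-.043*ax+.010*ay)
s=ctrl.get_state();print(Ro.from_rotvec(s["tool_rot"]).as_matrix().round(3), s["ft_force"])
ci=ctrl.camera_info("wrist");print(ci["intrinsics"],(-np.array(ci["R"]).T@np.ravel(ci["t"])),np.array(ci["R"])[2])
```

```text
hub top [ 0.47252149 -0.24519422  0.044     ] tyre [ 0.47225026 -0.24547933  0.02      ]
bush [ 0.59467781 -0.11045158  0.04      ]
axtop [ 0.59618617 -0.11069671  0.11171423] [ 0.59757481 -0.11218926  0.11219965]
rail [-0.123 -0.121 -0.121 -0.12  -0.12  -0.118 -0.117 -0.117 -0.116 -0.115
 -0.114] yaw deg -4.880153202792584 y at .58 -0.10828976805429484
clip [0.484857   0.26664714 0.003     ] [0.38906196 0.23107319 0.003     ] 20.37272550611066
clip ext [-0.1095172   0.00108403] [-0.03128284  0.0239188 ]
seat [0.4417344  0.25063336] grip [0.39794289 0.24503842]
[[-0.937  0.349 -0.001]
 [ 0.349  0.937 -0.002]
 [-0.    -0.002 -1.   ]] [-0.281572   -0.08784606 -0.11828404]
[[371.64829954   0.         317.34978804]
 [  0.         371.64829954 237.01380793]
 [  0.           0.           1.        ]] [0.15487367 0.6361137  0.38367369] [ 0.26598331 -0.09996862 -0.95878004]
```

```bash
cat > plan.py <<'E'
# usage: plan.py "[[open,x,y,z,yawdeg],...]" [maxstep_mm] : prints rounded rows from the measured pose
import sys,json
from h import *
s=ctrl.get_state();p=np.array(s["position"]);M=Ro.from_rotvec(s["tool_rot"]).as_matrix()
yaw=np.degrees(np.arctan2(M[1,0],M[0,0]));st=float(sys.argv[2]) if len(sys.argv)>2 else 50
rows=[]
for op,x,y,z,w in json.loads(sys.argv[1]):
    g=np.array([x,y,z]);dw=(w-yaw+180)%360-180
    n=max(1,int(np.ceil(max(np.linalg.norm(g-p)*1000/st,abs(dw)/10))))
    for i in range(n,0,-1):
        c,q=np.cos(np.radians(yaw)),np.sin(np.radians(yaw));d=(g-p)/i
        t=np.round([d[0]*c+d[1]*q,d[0]*q-d[1]*c,-d[2]],3 if i>1 else 4)
        r=round(-((w-yaw+180)%360-180)/i,1)
        rows.append([op,*t.tolist(),0,0,r])
        p=p+np.array([t[0]*c+t[1]*q,t[0]*q-t[1]*c,-t[2]]);yaw-=r
print(len(rows));
for i in range(0,len(rows),12):print(json.dumps(rows[i:i+12]).replace(" ",""))
E
python3 plan.py '[[0.087,0.40,0.42,0.26,130],[0.087,0.5,0.15,0.27,100],[0.087,0.55,-0.05,0.27,80],[0.05,0.55,-0.11,0.25,80]]'
```

```text
19
[[0.087,-0.038,-0.019,-0.006,0,0,4.9],[0.087,-0.04,-0.016,-0.006,0,0,4.9],[0.087,-0.041,-0.013,-0.007,0,0,4.9],[0.087,-0.041,-0.009,-0.006,0,0,5.0],[0.087,-0.042,-0.006,-0.007,0,0,4.9],[0.087,-0.043,-0.0014,-0.0064,0,0,5.0],[0.087,-0.045,-0.016,-0.002,0,0,5.0],[0.087,-0.046,-0.012,-0.002,0,0,5.0],[0.087,-0.047,-0.008,-0.002,0,0,5.0],[0.087,-0.048,-0.004,-0.001,0,0,5.0],[0.087,-0.048,0.0,-0.002,0,0,5.0],[0.087,-0.0486,0.0049,-0.001,0,0,5.0]]
[[0.087,-0.041,0.003,-0.0,0,0,4.0],[0.087,-0.041,0.006,-0.0,0,0,4.0],[0.087,-0.04,0.009,-0.0,0,0,4.0],[0.087,-0.04,0.011,-0.0,0,0,4.0],[0.087,-0.0387,0.0139,-0.0,0,0,4.0],[0.05,-0.03,0.005,0.01,0,0,-0.0],[0.05,-0.029,0.0055,0.01,0,0,-0.0]]
```

```bash
python3 -m handwheel '[[0.087,-0.038,-0.019,-0.006,0,0,5],[0.087,-0.04,-0.016,-0.006,0,0,5],[0.087,-0.041,-0.013,-0.007,0,0,5],[0.087,-0.041,-0.009,-0.006,0,0,5],[0.087,-0.042,-0.006,-0.007,0,0,5],[0.087,-0.043,-0.001,-0.006,0,0,5],[0.087,-0.045,-0.016,-0.002,0,0,5],[0.087,-0.046,-0.012,-0.002,0,0,5],[0.087,-0.047,-0.008,-0.002,0,0,5],[0.087,-0.048,-0.004,-0.001,0,0,5],[0.087,-0.048,0,-0.002,0,0,5],[0.087,-0.049,0.005,-0.001,0,0,5]]' && python3 -m handwheel '[[0.087,-0.041,0.003,0,0,0,4],[0.087,-0.041,0.006,0,0,0,4],[0.087,-0.04,0.009,0,0,0,4],[0.087,-0.04,0.011,0,0,0,4],[0.087,-0.039,0.014,0,0,0,4],[0.05,-0.03,0.005,0.01,0,0,0],[0.05,-0.029,0.005,0.01,0,0,0],[0.05,0,0,0,0,0,0],[0.05,0,0,0,0,0,0]]'
python3 - <<'E'
from h import *
s=ctrl.get_state();im,d,K,R,t=grab("wrist");np.savez("w1.npz",im=im,d=d,K=K,R=R,t=t)
print(s["position"],Ro.from_rotvec(s["tool_rot"]).as_matrix().round(4).tolist(),s["time"],s["joint_positions"])
print("axtop proj",proj("wrist",K,R,t,[.596,-.111,.112]),"bush",proj("wrist",K,R,t,[.595,-.111,.04]),"wheel",proj("wrist",K,R,t,[.4725,-.245,.044]))
cv2.imwrite("pics/w1.png",cv2.convertScaleAbs(im,alpha=1.4))
E
```

```text
time: 1.6
position: [0.4981, 0.1475, 0.2704]
tool_rot: [-2.032, -2.396, 0.0]
ft_force: [0.8, -0.3, 0.3]
grip_width: 0.999
grip_force: 0.0
time: 2.72
position: [0.5459, -0.1104, 0.2505]
tool_rot: [-2.413, -2.011, -0.001]
ft_force: [0.6, 0.1, 0.2]
grip_width: 0.635
grip_force: 0.0
[ 0.54589475 -0.110408    0.25045777] [[0.1804, 0.9836, -0.0002], [0.9836, -0.1804, 0.0008], [0.0007, -0.0003, -1.0]] 2.725 [-0.41966064  0.11587389  0.62545924  1.66482799 -0.06970076  1.38348494
  0.03420062]
axtop proj (np.float64(375.19075626447295), np.float64(215.36359046278986)) bush (np.float64(363.6618651005275), np.float64(199.6270013358915)) wheel (np.float64(274.8570312341647), np.float64(332.89023216439034))
```

View pics/w1.png

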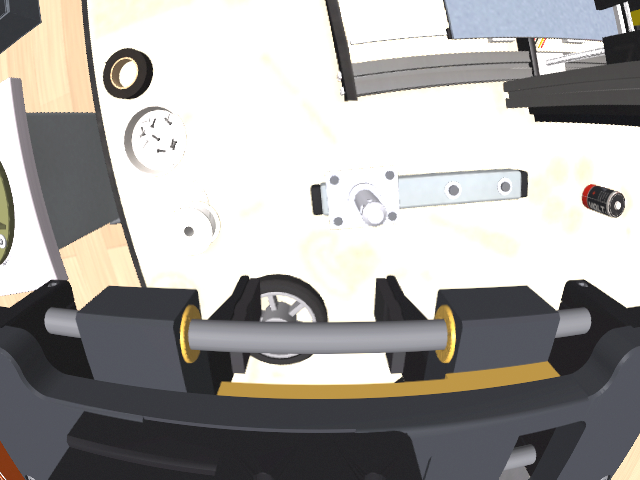

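The wrist view shows the axle from its bush at about (365,200) to its top near (378,213), the rail running right, and the wheel at (285,320) partly behind the gripper rod.

Run:
```python
from h import *
N=np.load("w1.npz");im=N["im"]
a=cv2.resize(im[170:235,320:410],(720,520),interpolation=cv2.INTER_CUBIC)
cv2.imwrite("pics/w1c.png",a)
```

```text
(no output)
```

View pics/w1c.png

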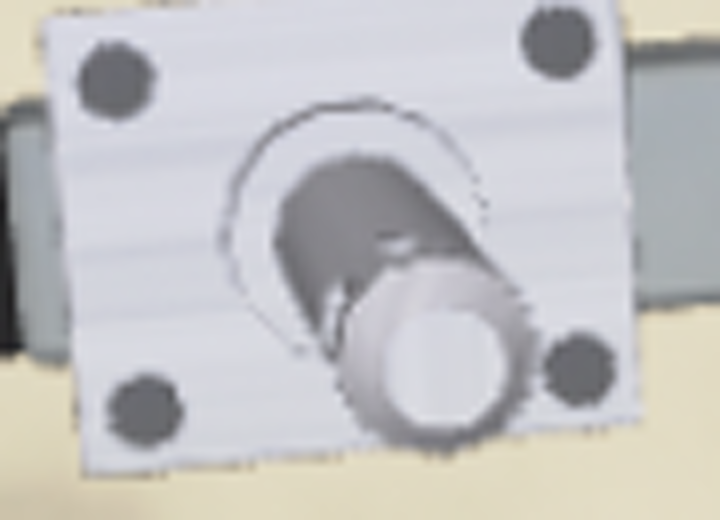

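Axle top disc is centred at about (375.4,215.6), agreeing with the top-camera prediction to under 1 mm.

```bash
python3 - <<'E'
from h import *
N=np.load("w1.npz");K,R,t=N["K"],N["R"],N["t"]
f=lambda x,y,z:onplane("wrist",K,R,t,320+(x+.5)/8-.5,170+(y+.5)/8-.5,z)
print("top",f(447,368,.112),"bush",f(355,230,.04))
a,b,c,d=[f(*q,.032) for q in [(115,80),(558,40),(147,409),(578,368)]]
print([np.degrees(np.arctan2(*v[1::-1])) for v in (b-a,d-c)],(a+b+c+d)/4)
N=np.load("top0.npz");k=(N["K"],N["R"],N["t"])
E
python3 plan.py '[[0.05,0.4725,-0.2453,0.13,80],[0.05,0.4725,-0.2453,0.06,80]]'
```

```text
top [ 0.59618227 -0.11120583  0.112     ] bush [ 0.59549094 -0.10969421  0.04      ]
[np.float64(-4.457183507460257), np.float64(-4.5746467617621125)] [ 0.5958977  -0.11063119  0.032     ]
6
[[0.05,-0.037,-0.012,0.03,0,0,-0.1],[0.05,-0.036,-0.012,0.03,0,0,-0.1],[0.05,-0.037,-0.012,0.03,0,0,-0.1],[0.05,-0.0362,-0.0125,0.0306,0,0,-0.0],[0.05,0.0,0.0,0.035,0,0,-0.0],[0.05,0.0,0.0,0.035,0,0,-0.0]]
```

```bash
python3 -m handwheel '[[0.05,-0.037,-0.012,0.03,0,0,0],[0.05,-0.036,-0.012,0.03,0,0,0],[0.05,-0.037,-0.012,0.03,0,0,0],[0.05,-0.036,-0.012,0.03,0,0,0],[0.05,0,0,0.035,0,0,0],[0.05,0,0,0.03,0,0,0],[0.05,0,0,0,0,0,0],[0.05,0,0,0,0,0,0]]'
python3 - <<'E'
from h import *
im,d,K,R,t=grab("wrist");print(proj("wrist",K,R,t,[.4725,-.2453,.044]))
cv2.imwrite("pics/w2.png",cv2.convertScaleAbs(im[180:480,120:520],alpha=1.3))
E
python3 plan.py '[[0.05,0.4725,-0.2453,0.03,80]]' 10
```

```text
time: 3.78
position: [0.4734, -0.246, 0.0667]
tool_rot: [2.412, 2.011, 0.002]
ft_force: [0.1, -0.1, 0.7]
grip_width: 0.574
grip_force: 0.0
(np.float64(313.4628614190564), np.float64(278.12201354366243))
4
[[0.05,0.0,-0.0,0.009,0,0,-0.1],[0.05,0.0,-0.0,0.009,0,0,-0.1],[0.05,0.0,-0.001,0.01,0,0,-0.1],[0.05,0.0007,-0.0003,0.0091,0,0,-0.1]]
```

View pics/w2.png

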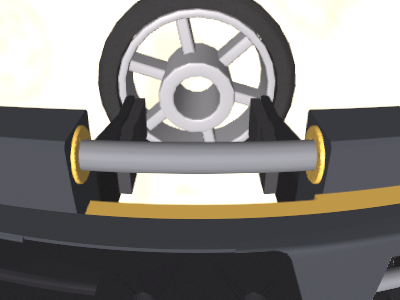

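The boss centre appears at full-frame (317,277), midway between the fingers, with the fingers inside the tyre's rim. I'll go down, close and re-estimate the boss at once.

```bash
python3 - <<'E'
from h import *
ci=ctrl.camera_info("wrist");K,R,t=map(np.array,(ci["intrinsics"],ci["R"],ci["t"]))
print(onplane("wrist",K,R,t.ravel(),317,277,.044))
E
python3 -m handwheel '[[0.05,0,0,0.009,0,0,0],[0.05,0,0,0.009,0,0,0],[0.05,0,0,0.009,0,0,0],[0.05,0,0,0.009,0,0,0],[0.05,0,0,0,0,0,0]]'
```

```text
[ 0.4747178  -0.24539857  0.044     ]
time: 4.45
position: [0.4713, -0.2461, 0.0285]
tool_rot: [-2.413, -2.009, 0.002]
ft_force: [-0.4, -0.2, -0.3]
grip_width: 0.578
grip_force: 0.0
```

```bash
python3 -m handwheel '[[0.03,0,0,0,0,0,0],[0.03,0,0,0,0,0,0],[0.03,0,0,0,0,0,0],[0.03,0,0,0,0,0,0],[0.03,0,0,-0.01,0,0,0],[0.03,0,0,-0.02,0,0,0],[0.03,0,0,-0.03,0,0,0],[0.03,0,0,-0.05,0,0,0],[0.03,0,0,0,0,0,0],[0.03,0,0,0,0,0,0]]' 30
python3 - <<'E'
from h import *
im,d,K,R,t=grab("wrist");s=ctrl.get_state();print(s["position"],Ro.from_rotvec(s["tool_rot"]).as_matrix().round(4).tolist(),s["ft_force"],s["grip_force"])
np.savez("w3.npz",im=im,K=K,R=R,t=t,p=s["position"])
cv2.imwrite("pics/w3.png",cv2.convertScaleAbs(im[180:480,120:520],alpha=1.3))
E
```

```text
time: 5.7
position: [0.4716, -0.2459, 0.1391]
tool_rot: [-2.413, -2.01, -0.0]
ft_force: [-0.4, -0.2, -3.3]
grip_width: 0.471
grip_force: 30.0
[ 0.47107835 -0.24569171  0.13835039] [[0.1811, 0.9835, -0.0022], [0.9835, -0.1811, 0.0011], [0.0007, -0.0024, -1.0]] [-8.78437784e-01  6.28776825e-04 -3.31564053e+00] 29.999464815482497
```

View pics/w3.png

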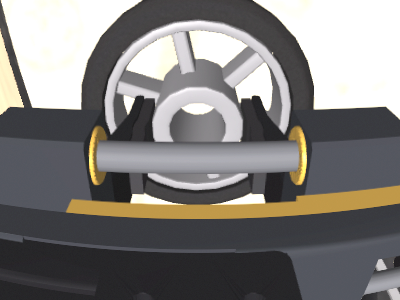

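The wheel is held level, boss ring centred between the pads at about full-frame (317,305). Weight reads about 3.3 N.

```bash
python3 - <<'E'
from h import *
N=np.load("w3.npz");print(onplane("wrist",N["K"],N["R"],N["t"],317,307,N["p"][2]+.0155)-N["p"])
E
python3 plan.py '[[0.03,0.4716,-0.2459,0.18,79.6],[0.03,0.596,-0.1113,0.18,79.6]]' 30
```

```text
[0.00177823 0.00195115 0.0155    ]
9
[[0.03,-0.0,0.0,-0.021,0,0,-0.0],[0.03,-0.0001,0.0006,-0.0206,0,0,-0.0],[0.03,0.022,0.014,-0.0,0,0,-0.0],[0.03,0.022,0.014,-0.0,0,0,-0.0],[0.03,0.022,0.014,-0.0,0,0,-0.0],[0.03,0.022,0.014,-0.0,0,0,-0.0],[0.03,0.022,0.014,-0.0,0,0,-0.0],[0.03,0.022,0.014,-0.0,0,0,-0.0],[0.03,0.0229,0.0139,-0.0,0,0,-0.0]]
```

```bash
python3 -m handwheel '[[0.03,0,0,-0.021,0,0,0],[0.03,0,0,-0.021,0,0,0],[0.03,0.022,0.0138,0,0,0,0],[0.03,0.022,0.0138,0,0,0,0],[0.03,0.022,0.0138,0,0,0,0],[0.03,0.022,0.0138,0,0,0,0],[0.03,0.022,0.0138,0,0,0,0],[0.03,0.022,0.0138,0,0,0,0],[0.03,0.0225,0.014,0,0,0,0],[0.03,0,0,0,0,0,0],[0.03,0,0,0,0,0,0]]'
python3 -m handwheel '[[0.03,0,0,0,0,0,0]]'
python3 -m handwheel '[[0.03,0,0,0,0,0,0]]'
```

```text
time: 7.12
position: [0.5952, -0.1125, 0.1814]
tool_rot: [2.415, 2.009, -0.002]
ft_force: [0.3, 0.2, -3.2]
grip_width: 0.466
grip_force: 30.0
time: 7.25
position: [0.5949, -0.1132, 0.1817]
tool_rot: [2.416, 2.008, -0.0]
ft_force: [-0.5, 0.1, -2.7]
grip_width: 0.467
grip_force: 30.0
time: 7.38
position: [0.595, -0.1128, 0.1818]
tool_rot: [2.416, 2.008, 0.0]
ft_force: [-0.2, 0.3, -2.0]
grip_width: 0.472
grip_force: 30.0
```

```bash
python3 -m handwheel '[[0.03,0.0012,0,0.02,0,0,0],[0.03,0,0,0.018,0,0,0],[0.03,0,0,0.002,0,0,0],[0.03,0,0,0.002,0,0,0],[0.03,0,0,0.002,0,0,0],[0.03,0,0,0.002,0,0,0]]'
python3 -m handwheel '[[0.03,0,0,0.0015,0,0,0],[0.03,0,0,0.0015,0,0,0],[0.03,0,0,0.001,0,0,0]]'
```

```text
time: 8.12
position: [0.5959, -0.1109, 0.1359]
tool_rot: [2.414, 2.01, 0.001]
ft_force: [0.1, -0.1, -2.8]
grip_width: 0.466
grip_force: 30.0
time: 8.5
position: [0.5955, -0.1108, 0.1315]
tool_rot: [-2.414, -2.01, -0.0]
ft_force: [-0.1, -0.2, -2.9]
grip_width: 0.469
grip_force: 30.0
```

```bash
python3 -m handwheel '[[0.03,0,0,0.002,0,0,0],[0.03,0,0,0.002,0,0,0],[0.03,0,0,0.002,0,0,0]]'
python3 -m handwheel '[[0.03,0,0,0.003,0,0,0],[0.03,0,0,0.003,0,0,0],[0.03,0,0,0.003,0,0,0]]'
python3 -m handwheel '[[0.03,0,0,0.003,0,0,0],[0.03,0,0,0.003,0,0,0],[0.03,0,0,0.003,0,0,0]]'
```

```text
time: 8.88
position: [0.5955, -0.1108, 0.1254]
tool_rot: [-2.414, -2.01, -0.0]
ft_force: [-0.2, -0.1, -2.3]
grip_width: 0.471
grip_force: 30.0
time: 9.25
position: [0.5955, -0.1108, 0.1163]
tool_rot: [-2.414, -2.01, 0.0]
ft_force: [-0.3, -0.8, -1.4]
grip_width: 0.468
grip_force: 30.0
time: 9.62
position: [0.5956, -0.1108, 0.1074]
tool_rot: [2.414, 2.01, 0.0]
ft_force: [-0.0, -0.1, -2.5]
grip_width: 0.471
grip_force: 30.0
```

```bash
python3 -m handwheel '[[0.03,0,0,0.004,0,0,0],[0.03,0,0,0.004,0,0,0],[0.03,0,0,0.004,0,0,0],[0.03,0,0,0.004,0,0,0],[0.03,0,0,0.004,0,0,0],[0.03,0,0,0.004,0,0,0],[0.03,0,0,0.004,0,0,0],[0.03,0,0,0.004,0,0,0]]'
python3 -m handwheel '[[0.03,0,0,0.002,0,0,0],[0.03,0,0,0.001,0,0,0],[0.03,0,0,0.001,0,0,0]]'
python3 -m handwheel '[[0.03,0,0,0.001,0,0,0],[0.03,0,0,0.001,0,0,0]]'
```

```text
time: 10.62
position: [0.5956, -0.1108, 0.0753]
tool_rot: [2.414, 2.01, 0.0]
ft_force: [-1.0, 0.5, -2.0]
grip_width: 0.471
grip_force: 30.0
time: 11.0
position: [0.5956, -0.1108, 0.0716]
tool_rot: [2.414, 2.01, 0.0]
ft_force: [0.7, 0.8, -2.0]
grip_width: 0.467
grip_force: 30.0
time: 11.25
position: [0.5957, -0.1108, 0.0698]
tool_rot: [2.414, 2.01, 0.0]
ft_force: [-1.8, -0.2, 3.6]
grip_width: 0.474
grip_force: 30.0
```

```bash
python3 -m handwheel '[[0.03,0,0,0.0005,0,0,0],[0.05,0,0,0,0,0,0],[0.05,0,0,0,0,0,0],[0.05,0,0,-0.01,0,0,0],[0.05,0,0,-0.03,0,0,0],[0.05,0,0,-0.05,0,0,0],[0.05,0,0,-0.05,0,0,0],[0.05,-0.04,-0.03,-0.03,0,0,0],[0.05,-0.04,-0.03,0,0,0,0],[0.05,0,0,0,0,0,0],[0.05,0,0,0,0,0,0]]'
python3 - <<'E'
from h import *
im,d,K,R,t=grab("wrist");s=ctrl.get_state();print(s["position"],s["ft_force"])
np.savez("w4.npz",im=im,K=K,R=R,t=t,d=d)
S=grab("scene");np.savez("s4.npz",im=S[0],d=S[1],K=S[2],R=S[3],t=S[4])
u,v=map(int,proj("wrist",K,R,t,[.596,-.111,.09]));print(u,v)
u=min(max(u,60),580);v=min(max(v,60),420)
A=cv2.resize(im[v-60:v+60,u-60:u+60],(400,400));B=cv2.resize(S[0][190:290,350:450],(400,400),interpolation=cv2.INTER_CUBIC)
cv2.imwrite("pics/w4.png",np.hstack([A,B]))
E
```

```text
time: 12.62
position: [0.5224, -0.1781, 0.2396]
tool_rot: [2.414, 2.01, 0.003]
ft_force: [0.1, 0.7, 0.1]
grip_width: 0.576
grip_force: 0.0
[ 0.52270446 -0.17750599  0.239238  ] [ 0.04320311  1.2175275  -0.46974579]
387 130
```

View pics/w4.png

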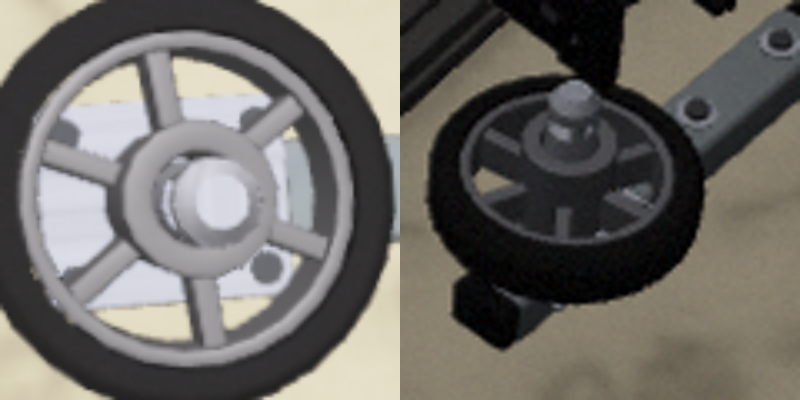

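The wheel sits flat on the collar with the axle through the hub, and the axle top is unmoved in the scene view (about (393,213)). Next is the clip.

```bash
python3 plan.py '[[0.05,0.46,-0.03,0.24,115],[0.05,0.48,0.265,0.2,200]]' 50
```

```text
13
[[0.05,0.033,-0.022,-0.0,0,0,-8.8],[0.05,0.037,-0.017,-0.0,0,0,-8.8],[0.05,0.038,-0.011,-0.001,0,0,-8.9],[0.05,0.04,-0.0044,-0.0,0,0,-8.8],[0.05,0.029,0.016,0.004,0,0,-9.4],[0.05,0.026,0.02,0.004,0,0,-9.5],[0.05,0.022,0.024,0.005,0,0,-9.4],[0.05,0.018,0.028,0.004,0,0,-9.5],[0.05,0.013,0.03,0.005,0,0,-9.4],[0.05,0.008,0.032,0.004,0,0,-9.5],[0.05,0.002,0.033,0.005,0,0,-9.4],[0.05,-0.003,0.032,0.004,0,0,-9.5]]
[[0.05,-0.008,0.032,0.005,0,0,-9.4]]
```

```bash
python3 -m handwheel '[[0.05,0.033,-0.022,0,0,0,-8.8],[0.05,0.037,-0.017,0,0,0,-8.8],[0.05,0.038,-0.011,0,0,0,-8.8],[0.05,0.04,-0.004,0,0,0,-8.8],[0.05,0.029,0.016,0.004,0,0,-9.5],[0.05,0.026,0.02,0.004,0,0,-9.5],[0.05,0.022,0.024,0.005,0,0,-9.5],[0.05,0.018,0.028,0.004,0,0,-9.5],[0.05,0.013,0.03,0.005,0,0,-9.5],[0.05,0.008,0.032,0.004,0,0,-9.5],[0.05,0.002,0.033,0.005,0,0,-9.5],[0.05,-0.003,0.032,0.004,0,0,-9.5]]' && python3 -m handwheel '[[0.05,-0.008,0.032,0.005,0,0,-9.5],[0.05,0,0,0,0,0,0],[0.05,0,0,0,0,0,0]]'
python3 - <<'E'
from h import *
im,d,K,R,t=grab("wrist");s=ctrl.get_state();print(s["position"],Ro.from_rotvec(s["tool_rot"]).as_matrix().round(3).tolist())
np.savez("w5.npz",im=im,K=K,R=R,t=t,d=d)
print([np.round(proj("wrist",K,R,t,X)) for X in ([.398,.245,.003],[.485,.2666,.003])])
cv2.imwrite("pics/w5.png",im[60:360,120:520])
E
```

```text
time: 14.22
position: [0.4777, 0.2334, 0.2033]
tool_rot: [0.306, -3.126, 0.001]
ft_force: [0.1, -0.3, 0.3]
grip_width: 0.571
grip_force: 0.0
time: 14.6
position: [0.4798, 0.2639, 0.1986]
tool_rot: [0.552, -3.092, 0.002]
ft_force: [0.4, -0.3, 0.3]
grip_width: 0.575
grip_force: 0.0
[0.48008585 0.26335918 0.19887629] [[-0.939, -0.345, -0.0], [-0.345, 0.939, -0.001], [0.0, -0.001, -1.0]]
[array([329., 124.]), array([318., 215.])]
```

View pics/w5.png

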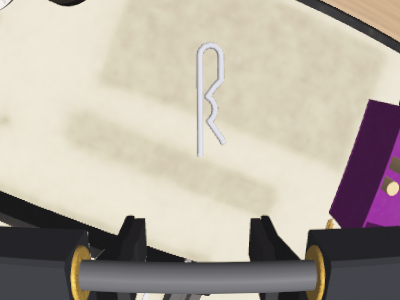

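The clip is at crop (197–225, 43–157): loop at the top, straight leg on the left with its tip near (200,157), sprung leg on the right.

Run:
```python
from h import *
N=np.load("w5.npz");im=N["im"];k=("wrist",N["K"],N["R"],N["t"])
h=cv2.cvtColor(im,cv2.COLOR_BGR2HSV)[95:225,305:355].astype(int);b=im[95:225,305:355,0].astype(int);
m=(h[...,1]<28).astype(np.uint8);n,l,st,_=cv2.connectedComponentsWithStats(m);i=1+st[1:,4].argmax();print(st[i])
ys,xs=np.where(l==i)
P=np.array([onplane(*k,x+305,y+95,.003)[:2] for x,y in zip(xs,ys)])
# straight leg: per-row leftmost run
L=[]
for y in range(st[i][1]+15,st[i][1]+st[i][3]-3):
    r=np.where(l[y]==i)[0]; run=r[np.r_[True,np.diff(r)>1].cumsum()==1]
    if len(run)<11: L.append(onplane(*k,305+run.mean(),95+y,.003)[:2])
L=np.array(L);vx,vy,x0,y0=cv2.fitLine(L.astype(np.float32),2,0,.01,.01).ravel()
ax=np.array([vx,vy]);ax*=np.sign(ax[0]);ay=np.array([-ax[1],ax[0]]);o=np.array([x0,y0])
q=(P-o)@np.c_[ax,ay];print("yaw",np.degrees(np.arctan2(ax[1],ax[0])),"ext",q.min(0),q.max(0))
mid=(q[:,0].min()+q[:,0].max())/2 # clip x from -65 to 46 -> mid -9.5
e=q[:,0].max()-q[:,0].min();print("len",e)
seat=o+ax*(mid+.0095);print("seat",seat,"grip",seat-.043*ax+.010*ay,"tip",seat+.046*ax)
```

```text
[  11    7   39  123 2436]
yaw 21.091803 ext [-0.04988846 -0.00347633] [0.06993768 0.03327563]
len 0.11982613860281763
seat [0.44661711 0.25400637] grip [0.40289925 0.24786229] tip [0.48953534 0.27056008]
```

```bash
python3 - <<'E'
from h import *
N=np.load("w5.npz");im=N["im"];k=("wrist",N["K"],N["R"],N["t"])
sub=im[95:225,305:355].astype(int);bg=cv2.medianBlur(im,41)[95:225,305:355].astype(int)
rb=(sub[...,0]-sub[...,2])-(bg[...,0]-bg[...,2])
print(np.percentile(rb,[5,50,85,90,95,99]))
m=(rb>np.percentile(rb,99)/2).astype(np.uint8);n,l,st,_=cv2.connectedComponentsWithStats(m,connectivity=8);i=1+st[1:,4].argmax();print(st[i])
ys,xs=np.where(l==i);P=np.array([onplane(*k,x+305,y+95,.003)[:2] for x,y in zip(xs,ys)])
for yaw in (20.4,21.1):
    ax=np.array([np.cos(np.radians(yaw)),np.sin(np.radians(yaw))]);ay=np.array([-ax[1],ax[0]]);q=P@np.c_[ax,ay]
    a,b=q.min(0),q.max(0);mid=(a+b)/2
    seat=ax*(mid[0]+.0095)+ay*(mid[1]-.011);print(yaw,b-a,"seat",seat,"grip",seat-.043*ax+.010*ay)
E
for i in 1 2; do :; done; python3 plan.py '[[0.05,0.4,0.246,0.05,200.8]]'
```

```text
[-6.    0.   28.   34.   37.05 40.  ]
[  12    7   28  115 1292]
20.4 [0.11131887 0.02653061] seat [0.44278519 0.25182014] grip [0.39899634 0.24620436]
21.1 [0.11121175 0.02665151] seat [0.44301887 0.25141077] grip [0.3993019  0.24526044]
4
[[0.05,0.02,0.003,0.037,0,0,-0.2],[0.05,0.02,0.003,0.037,0,0,-0.1],[0.05,0.021,0.003,0.037,0,0,-0.2],[0.05,0.0201,0.0027,0.0379,0,0,-0.1]]
```

```bash
python3 -m handwheel '[[0.045,0.021,0.003,0.037,0,0,-0.2],[0.045,0.021,0.003,0.037,0,0,-0.2],[0.045,0.021,0.003,0.037,0,0,-0.2],[0.045,0.02,0.003,0.037,0,0,-0.2],[0.045,0,0,0.02,0,0,0],[0.045,0,0,0.01,0,0,0],[0.045,0,0,0,0,0,0],[0.045,0,0,0,0,0,0]]'; python3 plan.py '[[0.045,0.3985,0.2453,0.002,200.8]]' 4
```

```text
time: 15.65
position: [0.3991, 0.2464, 0.0221]
tool_rot: [-0.573, 3.087, 0.001]
ft_force: [0.1, 0.4, -0.9]
grip_width: 0.517
grip_force: 0.0
6
[[0.045,0.0,-0.0,0.003,0,0,0.0],[0.045,0.0,-0.0,0.003,0,0,0.0],[0.045,0.0,-0.0,0.004,0,0,0.1],[0.045,0.0,-0.0,0.003,0,0,0.0],[0.045,0.0,-0.0,0.004,0,0,0.1],[0.045,0.0009,-0.0008,0.0031,0,0,0.0]]
```

```bash
python3 -m handwheel '[[0.045,0,0,0.006,0,0,0],[0.045,0,0,0.005,0,0,0],[0.045,0,0,0.004,0,0,0],[0.045,0,0,0.003,0,0,0],[0.045,0,0,0,0,0,0]]'; python3 -m handwheel '[[0.045,0,0,0.001,0,0,0],[0.045,0,0,0,0,0,0]]'
```

```text
time: 16.27
position: [0.3978, 0.2459, 0.0028]
tool_rot: [0.574, -3.088, 0.0]
ft_force: [-1.1, -0.0, -0.3]
grip_width: 0.514
grip_force: 0.0
time: 16.52
position: [0.3981, 0.2461, 0.0021]
tool_rot: [-0.574, 3.089, 0.0]
ft_force: [-0.1, 0.3, -0.6]
grip_width: 0.519
grip_force: 0.0
```

Close with a firm grip, lift, and look from the wrist and scene cameras.

```bash
python3 -m handwheel '[[0.015,0,0,0,0,0,0],[0.015,0,0,0,0,0,0],[0.015,0,0,0,0,0,0],[0.015,0,0,0,0,0,0],[0.015,0,0,0,0,0,0],[0.015,0,0,-0.005,0,0,0],[0.015,0,0,-0.02,0,0,0],[0.015,0,0,-0.05,0,0,0],[0.015,0,0,-0.06,0,0,0],[0.015,0,0,0,0,0,0],[0.015,0,0,0,0,0,0]]' 40
python3 - <<'E'
from h import *
s=ctrl.get_state();M=Ro.from_rotvec(s["tool_rot"]).as_matrix();p=s["position"];print(p,np.degrees(np.arctan2(M[1,0],M[0,0])))
im,d,K,R,t=grab("wrist");np.savez("w6.npz",im=im,K=K,R=R,t=t,p=p,M=M)
S=grab("scene");X=np.array(p)-.09*M[:,0];u,v=map(int,proj("scene",*S[2:],X));print(u,v)
np.savez("s6.npz",im=S[0],K=S[2],R=S[3],t=S[4]);B=cv2.resize(S[0][v-60:v+60,u-80:u+80],(400,300),interpolation=cv2.INTER_CUBIC)
cv2.imwrite("pics/w6.png",np.hstack([im[180:480,120:520],B]))
E
```

```text
time: 17.9
position: [0.3976, 0.2458, 0.1368]
tool_rot: [0.574, -3.088, -0.0]
ft_force: [-0.6, -0.2, -0.4]
grip_width: 0.277
grip_force: 40.0
[0.39761629 0.24583034 0.13677638] -158.94076372186123
182 142
```

View pics/w6.png

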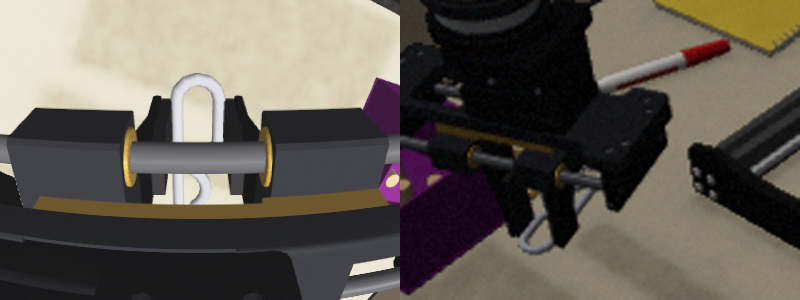

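The clip is gripped squarely across its loop, with the straight leg on the left in the wrist view. I've used my picture budget, so from here I rely on numbers and feel.

```bash
python3 - <<'E'
from h import *
S=np.load("scene0.npz");k=("scene",S["K"],S["R"],S["t"])
for z in (.088,.092,.096,.1):print(z,np.round(proj(*k,[.5848,-.11,z]),1),np.round(proj(*k,[.5958,-.111,z+.016]),1))
g=cv2.cvtColor(S["im"],cv2.COLOR_BGR2GRAY);print(g[208:232:1,384:404])
W=np.load("w1.npz");K,R,t=W["K"],W["R"],W["t"]
T=np.load("top0.npz")
A=[ray("top",T["K"],T["R"],T["t"],366.2,174.2),ray("scene",*k[1:],394.5,212.4),ray("wrist",K,R,t,375.4,215.6)]
m=sum(np.eye(3)-np.outer(d,d)/(d@d) for o,d in A);b=sum((np.eye(3)-np.outer(d,d)/(d@d))@o for o,d in A);print("axle top",np.linalg.solve(m,b))
E
python3 plan.py '[[0.015,0.42,0.2,0.16,190],[0.015,0.455,-0.0904,0.13,175.4]]' 50
```

```text
0.088 [387.9 226.1] [392.9 216.1]
0.092 [388.1 224.5] [393.1 214.4]
0.096 [388.3 222.8] [393.3 212.7]
0.1 [388.5 221.1] [393.5 211. ]
[[125 126 124 124 121 123 122 126 121 122 122 127 125 124 126 127 124 124
  127 127]
 [125 125 125 123 124 125 125 121 122 124 123 124 126 125 126 127 124 125
  125 126]
 [124 125 125 124 125 125 121 120 125 125 128 121 111 123 125 128 123 124
  123 128]
 [123 123 124 123 123 112 116 116 120 119 116 121 130  96 121 124 128 127
  124 125]
 [124 125 125 123 108 105 120 121 122 120 118 113 116 119  98 118 128 127
  125 128]
 [122 123 122 121 108 108 118 119 122 121 116 116 117 106  68  91 122 124
  127 125]
 [122 122 122 113 107 110 111 117 119 119 121 118 119  77  59  79 122 123
  125 125]
 [121 123 119  90 106 111 111 107 103 107  99  95  86  72  62  59 114 123
  125 123]
 [122 122 122  80 104 107 109 106 104  99  94  89  78  74  66  59  95 123
  125 124]
 [121 120 108  66  73  99 105 105 105  99  94  86  76  73  69  50 113 126
  125 127]
 [121 124 113  68  61  73 102 109 103 100  91  83  79  76  54  56 118 125
  125 124]
 [123 123 101  57  55  63  62  
[... 717 characters left out ...]
7 118
  100  93]
 [124 112  72  63  60  60  54  53  51  49  51  48  43  42  76 123 105  86
   89  92]
 [122 104  68  67  58  59  52  50  50  47  49  44  43  41  95 106  89  92
   88  90]
 [127  89  67  61  58  55  54  49  49  47  46  47  44  41  77  91  90  90
   88  89]
 [121  84  65  59  58  57  53  50  49  47  48  45  46  37  54  83  87  87
   88  87]]
axle top [ 0.59654269 -0.11139612  0.1121627 ]
8
[[0.015,-0.003,-0.025,-0.012,0,0,5.5],[0.015,-0.0047,-0.0252,-0.0125,0,0,5.6],[0.015,0.003,-0.049,0.005,0,0,2.4],[0.015,0.001,-0.049,0.005,0,0,2.4],[0.015,-0.002,-0.049,0.005,0,0,2.4],[0.015,-0.004,-0.048,0.005,0,0,2.5],[0.015,-0.005,-0.048,0.005,0,0,2.4],[0.015,-0.008,-0.0483,0.005,0,0,2.5]]
```

```bash
python3 -m handwheel '[[0.015,-0.003,-0.025,-0.012,0,0,5.5],[0.015,-0.005,-0.025,-0.012,0,0,5.6],[0.015,0.003,-0.049,0.005,0,0,2.4],[0.015,0.001,-0.049,0.005,0,0,2.4],[0.015,-0.002,-0.049,0.005,0,0,2.4],[0.015,-0.004,-0.048,0.005,0,0,2.5],[0.015,-0.005,-0.048,0.005,0,0,2.4],[0.015,-0.008,-0.048,0.005,0,0,2.5],[0.015,0,0,0,0,0,0],[0.015,0,0,0,0,0,0]]'; python3 plan.py '[[0.015,0.4725,-0.0909,0.096,175.4]]'
python3 - <<'E'
from h import *
s=ctrl.get_state();M=Ro.from_rotvec(s["tool_rot"]).as_matrix();p=np.array(s["position"]);print(p,M.round(4).tolist(),s["ft_force"],np.degrees(np.arctan2(M[1,0],M[0,0])))
for n in("scene","top"):
    im,d,K,R,t=grab(n);np.savez(n+"7.npz",im=im,d=d,K=K,R=R,t=t)
    tip=p-.089*M[:,0]-.010*M[:,1]+np.array([0,0,.001]);u,v=proj(n,K,R,t,tip);print(n,u,v)
    g=cv2.cvtColor(im,cv2.COLOR_BGR2GRAY);u,v=int(round(u)),int(round(v));print(g[v-9:v+10,u-12:u+13])
E
```

```text
time: 19.25
position: [0.4555, -0.0885, 0.1299]
tool_rot: [-0.127, -3.137, 0.0]
ft_force: [0.2, 0.5, -0.9]
grip_width: 0.278
grip_force: 40.0
1
[[0.015,-0.0171,-0.001,0.0339,0,0,-0.0]]
[ 0.45551828 -0.08847521  0.12992207] [[-0.9967, 0.0808, -0.0025], [0.0808, 0.9967, 0.0], [0.0025, -0.0002, -1.0]] [ 0.21225207  0.48035416 -0.93617756] 175.36730176898217
scene 373.06832661328974 220.76769131678805
[[20 24 22 18 22 20 21 18 24 24 23 20 23 25 20 25 19 22 25 20 18 20 21 22
  23]
 [20 26 22 23 24 25 20 19 23 23 23 22 24 27 21 22 23 20 21 18 22 21 26 20
  21]
 [20 22 22 21 22 19 25 21 21 21 22 22 22 21 18 22 24 23 24 22 20 23 21 21
  22]
 [21 18 21 23 19 22 22 21 21 21 21 23 21 21 23 22 20 22 16 23 23 20 24 22
  21]
 [23 21 21 20 20 20 24 20 21 21 23 17 17 21 21 17 21 21 20 24 22 19 26 21
  20]
 [25 20 23 25 23 21 21 20 23 22 21 22 17 23 23 24 22 19 22 23 21 23 19 25
  20]
 [19 17 20 21 22 19 24 21 18 23 23 19 24 20 25 23 17 22 22 22 21 20 20 23
  25]
 [21 23 24 19 19 25 20 19 23 21 20 25 24 21 21 24 21 23 20 19 19 21 22 19
  25]
 [20 18 23 22 24 23 22 21 21 16 18 23 21 17 22 22 23 25 21 
[... 1684 characters left out ...]
62 59 65 61 61 63 58 64 59 60 44 46 59 61 60 61 63 65
  59]
 [70 58 63 61 64 60 65 66 67 66 61 62 64 63 61 53 38 46 59 62 62 60 66 59
  63]
 [61 66 63 60 60 59 61 60 64 60 65 67 61 66 61 54 43 52 52 63 56 58 63 61
  67]
 [63 63 70 54 56 65 66 65 59 63 63 65 56 62 65 56 41 55 59 65 65 69 66 62
  64]
 [65 61 61 62 59 62 62 64 56 63 62 61 59 58 59 55 41 56 60 62 59 61 60 67
  62]
 [61 65 60 64 59 66 62 65 60 66 63 62 63 66 63 59 32 61 60 62 64 65 66 66
  63]
 [59 65 66 57 62 63 64 60 66 63 64 65 60 63 62 51 37 60 61 65 63 66 65 65
  65]
 [64 62 64 60 67 63 68 61 64 62 60 64 64 65 63 51 35 59 67 67 69 63 62 62
  69]
 [67 59 59 65 60 62 61 62 63 61 60 66 62 63 61 52 37 55 61 65 67 69 63 67
  62]]
```

```bash
python3 -m handwheel '[[0.015,0,0,0.017,0,0,0],[0.015,0,0,0.017,0,0,0],[0.015,-0.014,-0.001,0,0,0,0],[0.015,-0.014,0,0,0,0,0],[0.015,0,0,0,0,0,0]]'; python3 -m handwheel '[[0.015,0,0,0,0,0,0],[0.015,0,0,0,0,0,0]]'; python3 plan.py '[[0.015,0.4841,-0.092,0.0955,175.4]]'
```

```text
time: 19.98
position: [0.4854, -0.0917, 0.0973]
tool_rot: [0.125, 3.139, -0.001]
ft_force: [-0.8, -0.4, -1.5]
grip_width: 0.281
grip_force: 40.0
time: 20.23
position: [0.4839, -0.0922, 0.0971]
tool_rot: [-0.127, -3.139, -0.001]
ft_force: [0.5, -0.6, -0.6]
grip_width: 0.281
grip_force: 40.0
1
[[0.015,-0.0002,0.0002,0.0016,0,0,-0.0]]
```

```bash
python3 -m handwheel '[[0.015,0,0,0.0016,0,0,0],[0.015,-0.005,0,0,0,0,0],[0.015,-0.004,0,0,0,0,0],[0.015,0,0,0,0,0,0]]'; for i in 1; do :; done; python3 -m handwheel '[[0.015,-0.001,0,0,0,0,0],[0.015,-0.001,0,0,0,0,0]]'; python3 -m handwheel '[[0.015,-0.001,0,0,0,0,0],[0.015,-0.001,0,0,0,0,0]]'
```

```text
time: 20.72
position: [0.4936, -0.0931, 0.0955]
tool_rot: [0.127, 3.139, -0.001]
ft_force: [-0.7, -0.5, -0.2]
grip_width: 0.28
grip_force: 40.0
time: 20.98
position: [0.4952, -0.0932, 0.0954]
tool_rot: [-0.127, -3.139, -0.0]
ft_force: [0.8, 0.1, -0.6]
grip_width: 0.281
grip_force: 40.0
time: 21.22
position: [0.4964, -0.0933, 0.0952]
tool_rot: [-0.127, -3.137, -0.0]
ft_force: [-2.5, -0.3, -0.2]
grip_width: 0.281
grip_force: 40.0
```

```bash
python3 -m handwheel '[[0.015,-0.001,0,0,0,0,0],[0.015,0,0,0,0,0,0]]'
```

```text
time: 21.48
position: [0.4967, -0.0933, 0.0948]
tool_rot: [-0.127, -3.136, -0.001]
ft_force: [-4.5, 1.1, -0.0]
grip_width: 0.282
grip_force: 40.0
```

```bash
python3 -m handwheel '[[0.015,0.003,0,0,0,0,0],[0.015,0,0,-0.0013,0,0,0],[0.015,-0.0015,0,0,0,0,0],[0.015,-0.0015,0,0,0,0,0],[0.015,0,0,0,0,0,0]]'; python3 -m handwheel '[[0.015,-0.001,0,0,0,0,0],[0.015,0,0,0,0,0,0]]'
```

```text
time: 22.1
position: [0.4987, -0.0935, 0.0969]
tool_rot: [0.127, 3.138, -0.0]
ft_force: [-0.3, -0.4, -0.9]
grip_width: 0.282
grip_force: 40.0
time: 22.35
position: [0.4993, -0.0935, 0.0968]
tool_rot: [0.127, 3.139, -0.0]
ft_force: [0.4, -0.4, 0.1]
grip_width: 0.276
grip_force: 40.0
```

```bash
python3 -m handwheel '[[0.015,-0.0015,0,0,0,0,0],[0.015,-0.0015,0,0,0,0,0]]'; python3 -m handwheel '[[0.015,-0.0015,0,0,0,0,0],[0.015,-0.0015,0,0,0,0,0]]'
```

```text
time: 22.6
position: [0.5023, -0.0938, 0.0968]
tool_rot: [0.127, 3.139, 0.0]
ft_force: [-0.3, -0.1, -0.3]
grip_width: 0.28
grip_force: 40.0
time: 22.85
position: [0.5053, -0.094, 0.0968]
tool_rot: [0.127, 3.139, 0.0]
ft_force: [-0.3, 0.3, -0.7]
grip_width: 0.279
grip_force: 40.0
```

```bash
python3 -m handwheel '[[0.015,-0.002,0,0,0,0,0],[0.015,-0.002,0,0,0,0,0],[0.015,-0.002,0,0,0,0,0]]'; python3 -m handwheel '[[0.015,-0.002,0,0,0,0,0],[0.015,-0.002,0,0,0,0,0],[0.015,-0.002,0,0,0,0,0]]';python3 -m handwheel '[[0.015,-0.002,0,0,0,0,0],[0.015,-0.002,0,0,0,0,0]]'
```

```text
time: 23.22
position: [0.5113, -0.0945, 0.0968]
tool_rot: [0.127, 3.139, 0.0]
ft_force: [0.4, -0.6, -0.7]
grip_width: 0.277
grip_force: 40.0
time: 23.6
position: [0.5173, -0.095, 0.0968]
tool_rot: [0.127, 3.139, -0.0]
ft_force: [0.1, -1.4, -1.0]
grip_width: 0.282
grip_force: 40.0
time: 23.85
position: [0.5213, -0.0953, 0.0968]
tool_rot: [0.127, 3.139, 0.0]
ft_force: [0.7, -1.3, 0.7]
grip_width: 0.279
grip_force: 40.0
```

```bash
python3 -m handwheel '[[0.015,-0.002,-0.0003,0,0,0,0],[0.015,-0.002,0,0,0,0,0]]'; python3 -m handwheel '[[0.015,-0.002,0,0,0,0,0],[0.015,-0.002,0,0,0,0,0]]';python3 -m handwheel '[[0.015,-0.002,0,0,0,0,0],[0.015,-0.002,0,0,0,0,0]]'
```

```text
time: 24.1
position: [0.5252, -0.096, 0.0968]
tool_rot: [-0.127, -3.139, -0.0]
ft_force: [-0.4, 0.2, 0.4]
grip_width: 0.282
grip_force: 40.0
time: 24.35
position: [0.5291, -0.0962, 0.0968]
tool_rot: [-0.127, -3.139, -0.0]
ft_force: [-1.5, 0.1, 0.2]
grip_width: 0.284
grip_force: 40.0
time: 24.6
position: [0.532, -0.0955, 0.0963]
tool_rot: [-0.126, -3.136, -0.002]
ft_force: [-3.5, 3.3, 0.4]
grip_width: 0.281
grip_force: 40.0
```

```bash
python3 -m handwheel '[[0.015,-0.0015,0,0,0,0,0],[0.015,-0.0015,0,0,0,0,0]]'; python3 -m handwheel '[[0.015,-0.0015,0,0,0,0,0],[0.015,-0.0015,0,0,0,0,0]]';python3 -m handwheel '[[0.015,-0.001,0,0,0,0,0],[0.015,-0.001,0,0,0,0,0]]'
```

```text
time: 24.85
position: [0.5337, -0.095, 0.0958]
tool_rot: [-0.125, -3.133, -0.004]
ft_force: [-6.8, 4.5, 1.4]
grip_width: 0.278
grip_force: 40.0
time: 25.1
position: [0.5352, -0.095, 0.0953]
tool_rot: [-0.125, -3.13, -0.005]
ft_force: [-10.1, 4.1, 3.0]
grip_width: 0.279
grip_force: 40.0
time: 25.35
position: [0.5379, -0.0952, 0.0955]
tool_rot: [-0.125, -3.132, -0.004]
ft_force: [-8.5, 3.8, 2.0]
grip_width: 0.278
grip_force: 40.0
```

```bash
python3 -m handwheel '[[0.015,-0.001,0,0,0,0,0],[0.015,-0.001,0,0,0,0,0]]'; python3 -m handwheel '[[0.015,-0.001,0,0,0,0,0],[0.015,-0.001,0,0,0,0,0]]';python3 -m handwheel '[[0.015,-0.001,0,0,0,0,0],[0.015,-0.001,0,0,0,0,0]]'
```

```text
time: 25.6
position: [0.5426, -0.0956, 0.0964]
tool_rot: [-0.125, -3.138, -0.003]
ft_force: [-0.3, 4.2, 1.8]
grip_width: 0.278
grip_force: 40.0
time: 25.85
position: [0.5462, -0.0962, 0.0971]
tool_rot: [0.125, 3.137, 0.002]
ft_force: [0.5, 5.0, -0.1]
grip_width: 0.275
grip_force: 40.1
time: 26.1
position: [0.5483, -0.0965, 0.0971]
tool_rot: [0.125, 3.137, 0.002]
ft_force: [2.4, 4.9, 0.1]
grip_width: 0.278
grip_force: 40.1
```

```bash
python3 -m handwheel '[[0.015,-0.001,0,0,0,0,0],[0.015,-0.001,0,0,0,0,0]]'; python3 -m handwheel '[[0.015,-0.001,0,0,0,0,0],[0.015,-0.001,0,0,0,0,0]]';python3 -m handwheel '[[0.015,-0.001,0,0,0,0,0],[0.015,0,0,0,0,0,0]]'
```

```text
time: 26.35
position: [0.5502, -0.0973, 0.0971]
tool_rot: [0.126, 3.137, 0.0]
ft_force: [2.2, 5.2, -1.1]
grip_width: 0.279
grip_force: 40.1
time: 26.6
position: [0.5514, -0.0981, 0.0969]
tool_rot: [0.127, 3.138, -0.0]
ft_force: [2.6, 4.5, -0.2]
grip_width: 0.283
grip_force: 40.0
time: 26.85
position: [0.5522, -0.0984, 0.0969]
tool_rot: [0.128, 3.138, -0.0]
ft_force: [2.2, 3.0, -0.2]
grip_width: 0.284
grip_force: 40.0
```

```bash
python3 -m handwheel '[[0.015,-0.001,0,0,0,0,0],[0.015,0,0,0,0,0,0]]'; python3 -m handwheel '[[0.015,-0.0005,0,0,0,0,0],[0.015,0,0,0,0,0,0]]'
```

```text
time: 27.1
position: [0.5526, -0.0984, 0.0967]
tool_rot: [-0.128, -3.138, 0.0]
ft_force: [-0.3, 3.8, 1.1]
grip_width: 0.281
grip_force: 40.0
time: 27.35
position: [0.553, -0.0983, 0.0966]
tool_rot: [-0.127, -3.138, -0.0]
ft_force: [-0.9, 2.9, 1.4]
grip_width: 0.28
grip_force: 40.0
```

```bash
python3 -m handwheel '[[0.045,0,0,0,0,0,0],[0.045,0,0,0,0,0,0],[0.045,0,0,0,0,0,0],[0.045,0,0,-0.01,0,0,0],[0.045,0,0,-0.03,0,0,0],[0.045,0,0,-0.05,0,0,0],[0.045,0.05,0,-0.03,0,0,0],[0.045,0.03,0,0,0,0,0],[0.045,0,0,0,0,0,0],[0.045,0,0,0,0,0,0]]'
python3 - <<'E'
from h import *
s=ctrl.get_state();print(s["position"],s["ft_force"])
im,d,K,R,t=grab("wrist");np.savez("w8.npz",im=im,K=K,R=R,t=t,d=d);S=grab("scene");T=grab("top")
np.savez("s8.npz",im=S[0],d=S[1],K=S[2],R=S[3],t=S[4]);np.savez("t8.npz",im=T[0],d=T[1],K=T[2],R=T[3],t=T[4])
e=np.array([np.cos(np.radians(-4.6)),np.sin(np.radians(-4.6)),0]);f=np.array([-e[1],e[0],0]);seat=np.array([.596,-.111,.0965])
names={"tip":46,"leg35":35,"leg25":25,"leg-20":-20,"loopend":-62}
for n,Q in(("wrist",(im,d,K,R,t)),("top",T),("scene",S)):
    for k,x in names.items():
        y=10 if x==-62 else 0
        X=seat+e*x/1000+f*y/1000;u,v=proj(n,*Q[2:],X);ui,vi=int(round(u)),int(round(v))
        if 3<ui<636 and 3<vi<476: 
            b=Q[0][vi-1:vi+2,ui-1:ui+2].reshape(-1,3).mean(0).round(); dd=Q[1][vi,ui]; o,r=ray(n,*Q[2:],u,v)
            # z height from depth (planar)
            c=Q[3]@X+Q[4];print(n,k,ui,vi,b,"depth err mm",round((dd-c[2])*1000,1))
E
```

```text
time: 28.6
position: [0.4744, -0.0918, 0.2173]
tool_rot: [0.127, 3.137, 0.001]
ft_force: [0.9, 0.6, 0.2]
grip_width: 0.517
grip_force: 0.0
[ 0.47436451 -0.09181935  0.21730805] [0.94446234 0.56903443 0.16530535]
wrist tip 307 395 [ 48.  96. 120.] depth err mm -265.6
wrist leg35 307 387 [ 48.  96. 120.] depth err mm -260.1
wrist leg25 307 379 [175. 168. 169.] depth err mm -7.0
wrist leg-20 306 340 [127. 123. 123.] depth err mm -237.0
wrist loopend 318 298 [125. 120. 121.] depth err mm 5.6
top tip 367 151 [48. 66. 64.] depth err mm -539.0
top leg35 366 157 [49. 64. 63.] depth err mm -540.8
top leg25 366 162 [50. 64. 63.] depth err mm -540.7
top leg-20 365 187 [47. 63. 61.] depth err mm -542.4
top loopend 358 211 [46. 63. 61.] depth err mm -524.1
scene tip 409 206 [ 91.  99. 102.] depth err mm 138.1
scene leg35 405 209 [93. 94. 97.] depth err mm -7.5
scene leg25 402 212 [53. 50. 49.] depth err mm -4.9
scene leg-20 385 225 [110. 104. 103.] depth err mm -3.2
scene loopend 364 236 [87. 83. 81.] depth err mm 14.7
```

```bash
python3 -m handwheel '[[0.045,0.01,0.05,-0.01,0,0,0],[0.045,0,0.06,0,0,0,0],[0.045,0,0.06,0,0,0,0],[0.045,0,0.06,0,0,0,0],[0.045,0,0,0,0,0,0],[0.045,0,0,0,0,0,0]]'
python3 - <<'E'
from h import *
T=grab("top");S=grab("scene");im=T[0];np.savez("t9.npz",im=im,d=T[1]);np.savez("s9.npz",im=S[0],d=S[1])
e=np.array([np.cos(np.radians(-4.6)),np.sin(np.radians(-4.6)),0]);f=np.array([-e[1],e[0],0]);seat=np.array([.596,-.111,.0965])
for n,Q in(("top",T),("scene",S)):
  g=cv2.cvtColor(Q[0],cv2.COLOR_BGR2GRAY).astype(np.float32)
  for y in (-14,-7,0,10,20,27):
    P=np.array([proj(n,*Q[2:],seat+e*x/1000+f*y/1000) for x in range(-80,61,4)],np.float32)
    print(n,"y",y,cv2.remap(g,P[None,:,0],P[None,:,1],1)[0].round().astype(int).tolist())
E
```

```text
time: 29.5
position: [0.4827, 0.1376, 0.2261]
tool_rot: [-0.127, -3.138, 0.003]
ft_force: [0.0, -0.3, -0.1]
grip_width: 0.518
grip_force: 0.0
top y -14 [138, 136, 135, 138, 85, 44, 43, 45, 76, 85, 62, 89, 100, 95, 126, 130, 96, 97, 99, 97, 99, 96, 82, 71, 88, 121, 68, 77, 102, 46, 46, 41, 116, 137, 134, 138]
top y -7 [140, 136, 139, 115, 50, 45, 44, 52, 95, 131, 140, 135, 79, 77, 81, 92, 100, 77, 91, 98, 121, 121, 87, 92, 92, 97, 90, 57, 77, 83, 43, 40, 53, 94, 90, 93]
top y 0 [138, 139, 127, 46, 45, 71, 115, 118, 120, 119, 120, 117, 120, 122, 123, 121, 125, 116, 108, 123, 134, 134, 136, 105, 126, 123, 126, 127, 127, 127, 129, 116, 63, 105, 106, 106]
top y 10 [140, 141, 133, 65, 135, 62, 46, 57, 104, 135, 137, 136, 103, 77, 81, 125, 132, 128, 92, 77, 87, 90, 134, 132, 106, 112, 111, 64, 68, 87, 41, 45, 52, 108, 106, 109]
top y 20 [140, 139, 142, 52, 61, 128, 141, 141, 141, 138, 139, 136, 133, 128, 77, 58, 60, 88, 100, 99, 95, 95, 67, 99, 94, 102, 130, 131, 99, 46, 40, 44, 86, 104, 103, 103]
top y 27 [139, 142, 141, 141, 112, 43, 46, 46, 44, 95, 85, 122, 132, 135, 134, 137, 70, 100, 1
[... 391 characters left out ...]
129, 128, 128]
scene y 0 [10, 17, 17, 48, 94, 117, 119, 116, 114, 113, 109, 107, 105, 104, 98, 97, 94, 92, 75, 52, 73, 95, 85, 77, 68, 58, 57, 53, 81, 72, 72, 73, 102, 127, 130, 127]
scene y 10 [52, 9, 15, 112, 95, 81, 81, 79, 75, 69, 65, 75, 106, 127, 103, 80, 74, 110, 109, 86, 98, 112, 120, 124, 120, 95, 43, 128, 128, 127, 128, 128, 127, 131, 127, 126]
scene y 20 [124, 121, 110, 39, 10, 13, 11, 15, 72, 72, 46, 34, 70, 55, 26, 27, 30, 30, 42, 62, 53, 18, 10, 14, 39, 113, 125, 127, 127, 129, 128, 128, 127, 128, 125, 125]
scene y 27 [125, 126, 123, 125, 125, 52, 12, 16, 14, 15, 14, 17, 41, 57, 57, 52, 47, 28, 12, 11, 15, 15, 35, 109, 125, 125, 127, 125, 125, 126, 127, 129, 127, 126, 126, 125]
```

```bash
python3 -c "
from bench import ctrl
print(ctrl.close_job())"
```

```text
the job is handed in; nothing more can be done
None
```

The wheel is on the collar, the clip is snapped home through the cross hole and holding by itself, and the job is handed in at about 30 s; the final clip check was on camera pixel values rather than a viewed picture.

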